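Press the end cap of a bearing block home with the hand press

TASK

Stand the small bearing block upright in the channel of the hand press, between its two lever pads, with its loose end cap facing one of the pads. Then squeeze the press's two handles together gently, by little and little and never with more than 18 N on a handle, until the cap gives and snaps fully home; stop squeezing the moment it gives (no more than 10 N once it is home), and let the handles open again with the block left standing in the press. Do not push the cap in with the fingers and leave the other things where they are.

Things in the scene. Friction and masses are not known exactly. Their poses are not given: they have to be found in the camera images.
- block_center (a point): Centre of a loose steel bearing block standing on the counter: a square post 30x30 mm, 56 mm tall, about 0.4 kg; this point is 28 mm above its underside. z up; y runs along the cap's axis, out of the cap. Take it by its two plain x faces (30 mm apart), near the top. In the press its y must lie along the press's y, either way round.
- cap_face (a point): Centre of the outer face of the block's end cap: a plain metal disc 22 mm across, 3 mm thick, on the block's +y face, centred 20 mm above its underside. It moves only along the block's y.
- cap (a joint): How far the cap has been pressed into the block (m): 0 at the start (standing 5 mm out), 0.005 when home, its disc flat on the block. A snap fit: the push needed peaks after 1 to 1.5 mm, then falls; from about half-way the cap pulls itself home and stays.
- press: Hand press: dark steel base fixed to the counter, 122x90 mm, 12 mm thick, with two levers on vertical pivots; origin at its underside, straight below press_nest. z up, x from the handles towards the pivots. The levers and all of the press stay within 46 mm above the counter.
- press_nest (a point): Centre of the press's channel floor, 12 mm above the counter, where the block must stand; axes as press. The channel runs along y, open at its ends, between walls 8 mm high and 35 mm apart in x. The pads are 20 mm above the floor. With the levers open the left pad is 23 mm from this point, the right one 20 to 24 mm (it is on an adjusting screw, set anew each time). The cap side of the block (23 mm from its centre) and its plain side (15 mm) must fit between them.
- press_grip (a point): Point fixed to the press midway between its two handles, at their half height, 32 mm above the counter and 90 mm from press_nest along the press's -x; axes as press. Squeeze both handles together here along y, from above, a finger outside each; below the handles is only the counter.
- lever_left_grip (a point): Centre of the left (+y) handle, a rubber-covered bar 14 mm thick and 63 mm long, roughly along the press's x. The handles measure 69 mm over their outsides when open and 30 to 40 mm with the cap home, as the screw is set. The pivot is 145 mm from here and 55 mm from the pad, so the lever presses the cap 2.6 times as hard as its handle is squeezed.
- lever_right_grip (a point): The same for the right (-y) handle.
- lever_left (a joint): Left lever (rad): 0 open, 0.06 to 0.14 closed on the block with its cap home; a weak spring (1 to 2 N at the handle) opens it. The cap gives at 6 to 14 N on each handle, differently each time. Over 18 N on a handle, or over 10 N once the cap is home, does damage: close by a millimetre or so at a time, watch the squeeze, stop when it drops.
- lever_right (a joint): The same for the right lever.
- dish: Bystander, to be left where it is: round white sorting dish, 63 mm wide, 22 mm high; the origin is at its underside.
- hammer: Bystander, to be left where it is: small hammer lying down, wooden handle and brass head, 200 mm long; the origin is at its underside.
- pliers: Bystander, to be left where it is: red-handled flat-nose pliers lying down, 138 mm long (a hand tool, not the press); the origin is at its underside.
- jar: Bystander, to be left where it is: off-white jar, 67 mm wide, 85 mm high; the origin is at its underside.
- pot: Bystander, to be left where it is: steel pot, 107 mm wide, 66 mm high; the origin is at its underside.
- file: Bystander, to be left where it is: hand file with wooden handle lying down, 195 mm long; the origin is at its underside.
- tray: Bystander, to be left where it is: little wooden tray, 46x62 mm, 18 mm high, at the left; nearer to the robot a flat screen about 0.3 m tall stands on the counter left of the block: pass over it; the origin is at its underside.

How it is judged:
By the outcome, as a careful person would: the job done as asked, in the order asked, and still so for the second after the job is handed in, with the robot touching nothing.
It also fails if it takes over 61 s, if anything falls off the work surface, if the arm or the gripper's body presses on something with over 40 N, if the wrist force passes 120 N, or if a joint passes its speed limit or range.

ROBOT

A 6-joint arm with a two-finger parallel gripper is mounted at the origin on a cart in front of the work surface, level with it; the furniture and walls round the work are solid. World frame = base frame: x ahead of the robot, y to its left, z up, the work surface at z = 0. Lengths are in m, angles in degrees, forces in N, time in s.
With the tool pointing down it reaches from about 0.3 to 0.75 m from the base axis. Payload 8.5 kg.
Tool frame: the origin (TCP) lies between the finger pads; the fingertips stand 17 mm ahead of it and the grasp point (between the pads) lies 2 mm behind it; z points along the fingers, y is the direction in which the jaws open and shut (so a half turn about z gives the same grasp; the last joint's range is limited). The gripper opens to 85 mm and grips with 20 to 120 N. Pads are 22 mm wide; open, the fingers measure 114 mm over their backs; the gripper's body (76 mm by 85 mm) begins 54 mm behind the grasp point. The pads swing forward as they close: fully open they stand 13 mm farther back than shut.
Start: joints at [-12.336, 21.807, 74.336, -0, 83.858, -12.336], TCP at [0.55, 0, 0.248] pointing down, gripper open.
Joint ranges: [-178.18, 178.18], [-50.72, 133.34], [12.68, 142.11], [-81.47, 261.47], [9.98, 163.14], [-165.26, 165.26]. Speed limits (degrees/s): [136.94, 136.94, 180, 180, 180, 180].

INTERFACE

Orientations are given as a 3x3 rotation matrix whose columns are the frame's x, y, z axes.
In Python, from rig import readout, eyes, env gives the robot as it stands.
- The arm moves only by the tool arm_command, never from a script. Its argument "rows" is text: rows parted by semicolons, each of 7 numbers parted by spaces: the closure, from 0 (fully open) to 1 (shut), then the shift along the tool's x, y, z in mm, then the turn, a rotation vector about the tool's x, y, z in degrees. In form: grip dx dy dz rx ry rz; .... A call has 1 to 5 rows; each row shifts and turns the commanded pose from where the row before left it, along the tool's axes as they then stand; what a row does not reach is not made up. A row lasts 1/12 s, in which the tool goes at most 41.7 mm and 7.16 degrees, less where a joint would pass 70% of its speed; a pose out of reach is approached as far as the arm can. A call with a gripper value outside its range is refused whole. The fingers move at their own pace and stop on an object; "squeeze" is the grip in N (left out, the last holds). Time passes only in rows, so rows that do not move let the fingers close. It gives the time, the measured TCP pose, the force and the opening at its end, in the units of the state.
- readout.observe(): the state, without advancing time (a new reading comes with each control period).
- eyes.get_image(name): name is "scene" or "side" or "wrist"; returns the picture (384x512x3 uint8, red, green, blue); there is no depth.
- eyes.camera_model(name): a dict with "mtx" (3x3 intrinsics, pixels), "view" (4x4, takes a point from world to camera coordinates). Camera axes: x right, y up, looking along -z (the intrinsics and any distortion apply to the point x, -y, -z); pixel columns grow to the right and rows downward; lengths in m; the calibration is good to about 2 mm. A picture is of the moment at which its call begins: read the wrist's pose just before it. camera_model takes no time and is no camera call; for the wrist camera it gives the pose at the moment of the call.
- env.close_job(): hands the job in, once; it reports no verdict.
The state is a dict: "time_s": time; "q": joint angles; "qvel": joint speeds; "joint_efforts": joint torques, N m; "position": TCP position; "tool_rot": TCP orientation; "ft_force": force on the tool from outside, world axes, zero at the start; "wrist_torque": the same for the moment, N m; "grip_width": finger opening in m.
Only numpy, scipy, OpenCV 4.12 (cv2) and the standard library are available. Lean on these libraries where they do the work, as an engineer would, in place of code of your own. Each camera call takes 0.05 s, during which the arm holds its last target. There are 200 camera calls.

## Working session

There is one attempt and no reset: what is moved stays moved. The work goes in short steps, Python scripts to look and compute and a tool call to move; the robot and the scene stay as the last step left them, time stands still between calls to the robot, and variables do not carry over. Pictures are saved under pics/ and viewed, about 8 in all and at most 12, crops included, and the job is handed in when it is done.

Besides the shell and the picture viewer there is one more tool, called after "Emit:" as name(argument=value, ...) on one line, values as JSON. arm_command: Moves the arm, as the interface text tells. Its arguments: {"type":"object","properties":{"rows":{"type":"string"},"squeeze":{"type":"number"}},"required":["rows"]}

```bash
ls; mkdir -p pics; python3 - <<'E'
from rig import readout, eyes, env
import cv2,numpy as np
s=readout.observe();print({k:np.round(v,3).tolist() for k,v in s.items()})
for n in("scene","side","wrist"):
    m=eyes.camera_model(n);print(n,np.round(m["mtx"],1).tolist(),np.round(m["view"],3).tolist(),[k for k in m])
    im=eyes.get_image(n);np.save(f"pics/{n}0.npy",im);cv2.imwrite(f"pics/{n}0.png",im[:,:,::-1])
a=[cv2.imread(f"pics/{n}0.png") for n in("scene","side")]
E
```

```text
pics
{'time_s': 0.0, 'q': [-12.335, 21.843, 74.386, -0.0, 83.858, -12.335], 'qvel': [-0.089, -0.044, 0.024, -0.016, -0.0, -0.021], 'joint_efforts': [-0.001, -44.847, -23.129, -0.0, 0.005, 0.0], 'position': [0.55, 0.0, 0.248], 'tool_rot': [[-0.0, 1.0, -0.001], [1.0, 0.0, 0.0], [0.0, -0.001, -1.0]], 'ft_force': [0.318, 0.554, 0.26], 'wrist_torque': [-0.028, -0.004, 0.008], 'grip_width': 0.085}
scene [[357.0, 0.0, 257.1], [0.0, 357.0, 191.2], [0.0, 0.0, 1.0]] [[0.817, -0.577, 0.013, -0.471], [0.445, 0.644, 0.622, -0.178], [-0.367, -0.502, 0.783, -1.001], [0.0, 0.0, 0.0, 1.0]] ['mtx', 'view']
side [[496.6, 0.0, 253.1], [0.0, 496.6, 188.3], [0.0, 0.0, 1.0]] [[0.87, -0.493, 0.022, -0.498], [0.326, 0.607, 0.725, -0.124], [-0.371, -0.623, 0.688, -1.749], [0.0, 0.0, 0.0, 1.0]] ['mtx', 'view']
wrist [[291.6, 0.0, 248.7], [0.0, 291.6, 189.7], [0.0, 0.0, 1.0]] [[1.0, -0.001, -0.002, -0.55], [0.0, 0.96, -0.281, 0.036], [0.002, 0.281, 0.96, -0.379], [0.0, 0.0, 0.0, 1.0]] ['mtx', 'view']
```

View pics/scene0.png

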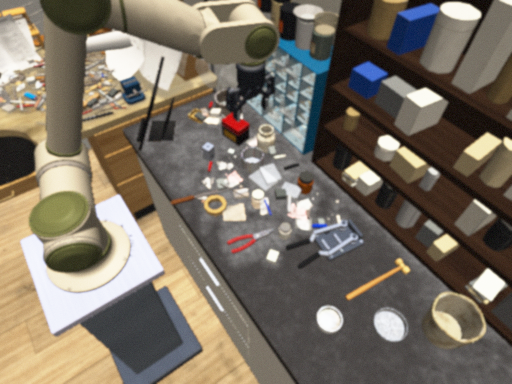

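View pics/side0.png

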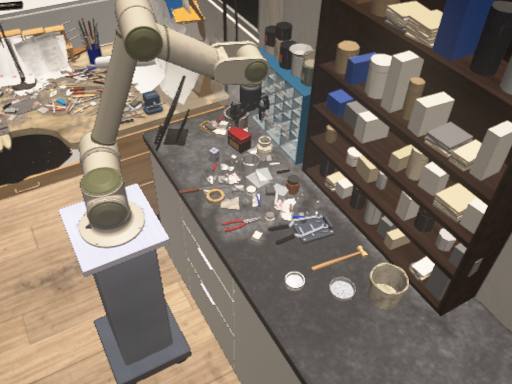

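View pics/wrist0.png

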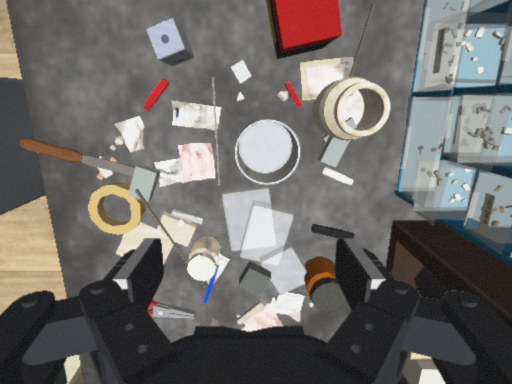

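The block is at wrist pixel (167,38) and scene (208,151). The press is at scene (335,240), with its handles towards (290,245)/(305,262). The red pliers are separate, at (245,242).

```bash
cat > h.py <<'E'
from rig import readout, eyes, env
import cv2,numpy as np
def ray(m,uv,z):
    V=m["view"];K=m["mtx"];d=np.linalg.inv(K)@[uv[0],uv[1],1];d=d*[1,-1,-1]
    R=V[:3,:3];c=-R.T@V[:3,3];w=R.T@d
    return c+w*(z-c[2])/w[2]
def proj(m,p):
    p=m["view"]@np.append(p,1);q=m["mtx"]@(p[:3]*[1,-1,-1]);return q[:2]/q[2]
def snap(n,f):
    s=readout.observe();m=eyes.camera_model(n);im=eyes.get_image(n);np.savez(f"pics/{f}.npz",im=im,mtx=m["mtx"],view=m["view"])
    cv2.imwrite(f"pics/{f}.png",im[:,:,::-1]);return m,im,s
E
python3 - <<'E'
from h import *
for n,uv,z in[("wrist",(165,38),.056),("scene",(208,146),.056),("scene",(335,240),.03),("side",(312,228),.03),("scene",(290,245),.032),("scene",(308,262),.032)]:
    print(n,uv,ray(eyes.camera_model(n),uv,z).round(3))
for n,b in(("scene",(270,200,390,280)),("side",(250,195,350,255))):
    im=cv2.imread(f"pics/{n}0.png")[b[1]:b[3],b[0]:b[2]];cv2.imwrite(f"pics/{n}c.png",cv2.resize(im,(600,400) ,interpolation=3))
E
```

```text
wrist (165, 38) [0.467 0.134 0.056]
scene (208, 146) [0.468 0.133 0.056]
scene (335, 240) [ 0.583 -0.37   0.03 ]
side (312, 228) [ 0.593 -0.376  0.03 ]
scene (290, 245) [ 0.468 -0.311  0.032]
scene (308, 262) [ 0.476 -0.379  0.032]
```

View pics/scenec.png

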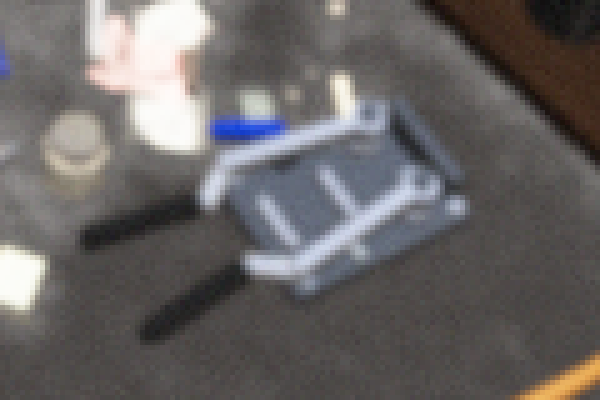

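```bash
python3 - <<'E'
from h import *
m=eyes.camera_model("scene")
for uv in[(143,145),(172,138),(152,122)]: print(uv,ray(m,uv,0).round(3))
a=cv2.imread("pics/wrist0.png")[5:85,125:215];b=cv2.imread("pics/side0.png")[135:175,195:240];c=cv2.imread("pics/scene0.png")[130:170,185:230]
cv2.imwrite("pics/b1.png",np.hstack([cv2.resize(a,(400,400),interpolation=2),cv2.resize(c,(400,400),interpolation=2)]))
E
```

```text
(143, 145) [0.304 0.321 0.   ]
(172, 138) [0.406 0.295 0.   ]
(152, 122) [0.384 0.417 0.   ]
```

View pics/b1.png

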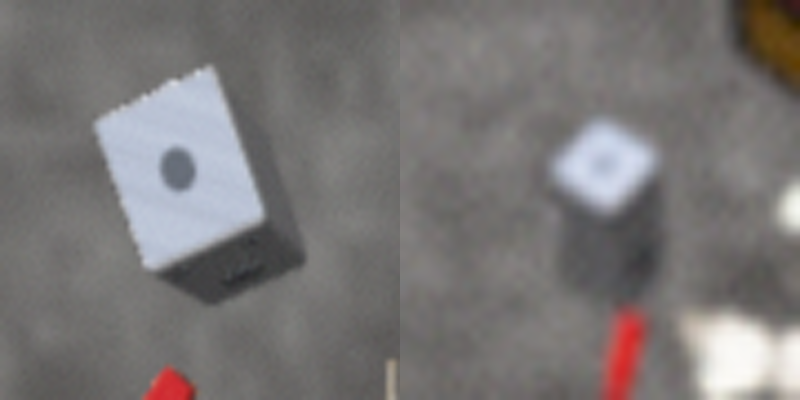

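Emit:
arm_command(rows="0 35 -25 0 0 0 0; 0 35 -25 0 0 0 0; 0 35 -25 0 0 0 0; 0 0 0 0 0 0 0")

```text
time_s: 0.48
position: [0.4734, 0.106, 0.2485]
tool_rot: [[-0.004, 1.0, -0.002], [1.0, 0.004, 0.001], [0.002, -0.002, -1.0]]
ft_force: [0.6, -0.2, -0.9]
grip_width: 0.0855
```

```bash
python3 - <<'E'
from h import *
m,im,s=snap("wrist","w1");print(s["position"],s["ft_force"].round(1) if hasattr(s["ft_force"],"round") else s["ft_force"])
print(proj(m,[.467,.134,.056]))
u,v=proj(m,[.467,.134,.03]).astype(int)
cv2.imwrite("pics/w1c.png",cv2.resize(im[max(0,v-70):v+70,max(0,u-80):u+80,::-1],None,fx=4,fy=4,interpolation=2));print(u-80,v-70)
E
```

```text
[0.47335361 0.10599201 0.24850526] [ 0.6 -0.2 -0.9]
[243.15699176 146.32152436]
163 73
```

View pics/w1c.png

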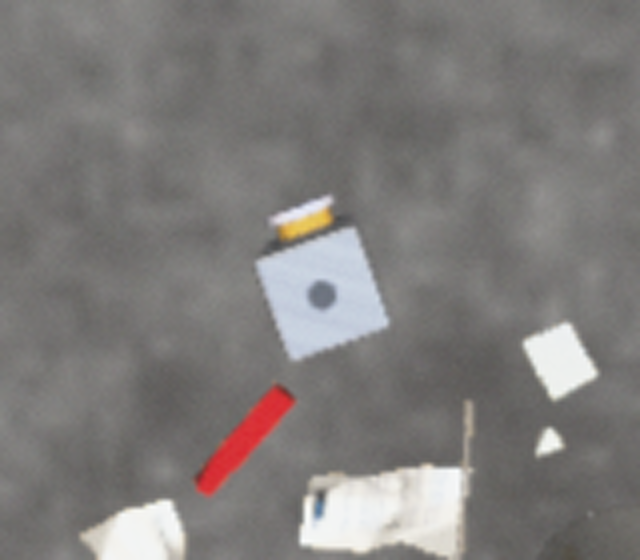

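Cap is on the +y side, at the top of the picture. The block's top corners are in crop pixels (257,262), (356,228), (389,325), (292,360).

```bash
python3 - <<'E'
from h import *
d=np.load("pics/w1.npz");s=readout.observe()
P=np.array([ray(d,(163+a/4,73+b/4),.056) for a,b in[(257,262),(356,228),(389,325),(292,360)]])
c=P.mean(0);e=(P[1]+P[2]-P[0]-P[3])/2;f=(P[0]+P[1]-P[2]-P[3])/2
print(P.round(4),c,np.linalg.norm(e),np.linalg.norm(f),np.degrees(np.arctan2(e[1],e[0])),np.degrees(np.arctan2(-f[0],f[1])))
print("tool delta",s["tool_rot"].T@(c-s["position"]))
E
```

```text
[[0.4498 0.1424 0.056 ]
 [0.4765 0.1515 0.056 ]
 [0.4857 0.1254 0.056 ]
 [0.4591 0.1155 0.056 ]] [0.46777892 0.13370294 0.056     ] 0.028327133751685833 0.028034874754247412 19.58614314039798 19.22904167083801
tool delta [ 0.02962603 -0.00743567  0.19263864]
```

Emit:
arm_command(rows="0 28 -6 0 0 0 -6.5; 0 0 0 30 0 0 -6.5; 0 0 0 30 0 0 -6.4; 0 0 0 20 0 0 0; 0 0 0 0 0 0 0")

```text
time_s: 0.95
position: [0.47, 0.1291, 0.1647]
tool_rot: [[-0.332, 0.943, -0.007], [0.943, 0.332, -0.0], [0.002, -0.007, -1.0]]
ft_force: [-0.9, 0.8, -1.0]
grip_width: 0.0856
```

```bash
python3 - <<'E'
from h import *
m,im,s=snap("wrist","w2")
g=cv2.cvtColor(im,cv2.COLOR_RGB2HSV)
mask=((g[...,2]>130)&(g[...,1]<70)).astype(np.uint8)
n,l,st,ce=cv2.connectedComponentsWithStats(mask)
u,v=proj(m,[.468,.134,.056]);k=l[int(v)+5,int(u)-8];print(u,v,k,st[k])
cn=max(cv2.findContours((l==k).astype(np.uint8),0,2)[0],key=cv2.contourArea)
r=cv2.minAreaRect(cn);P=np.array([ray(m,p,.056) for p in cv2.boxPoints(r)]);c=P.mean(0)
print(P.round(4),c.round(4),s["position"])
for i in range(4):
    e=P[i]-P[i-1];print(np.linalg.norm(e).round(4),np.degrees(np.arctan2(e[1],e[0])).round(1))
R=s["tool_rot"];print(R.round(3),"delta mm",(R.T@(c-s["position"])*1000).round(1))
E
```

```text
248.9460560975782 187.37074165821332 227 [ 230  169   41   36 1255]
[[0.448  0.1426 0.056 ]
 [0.4787 0.1546 0.056 ]
 [0.4899 0.1271 0.056 ]
 [0.4582 0.1147 0.056 ]] [0.4687 0.1347 0.056 ] [0.46999133 0.12914979 0.16473745]
0.0297 110.0
0.033 21.3
0.0297 -67.8
0.0341 -158.6
[[-0.332  0.943 -0.007]
 [ 0.943  0.332 -0.   ]
 [ 0.002 -0.007 -1.   ]] delta mm [  5.5   1.4 108.7]
```

Emit:
arm_command(rows="0 0 0 30 0 0 0; 0 0 0 30 0 0 0; 0 0 0 30 0 0 0; 0 0 0 0 0 0 0; 0 0 0 0 0 0 0")

```text
time_s: 1.42
position: [0.4721, 0.1294, 0.0791]
tool_rot: [[-0.331, 0.944, -0.0], [0.944, 0.331, -0.0], [0.0, -0.0, -1.0]]
ft_force: [-0.2, -1.0, 1.5]
grip_width: 0.0852
```

Emit:
arm_command(rows="0 6 -2 0 0 0 0; 0 0 0 14 0 0 0; 0 0 0 13 0 0 0; 0 0 0 0 0 0 0; 0 0 0 0 0 0 0")

```text
time_s: 1.83
position: [0.4681, 0.135, 0.0529]
tool_rot: [[-0.332, 0.943, 0.002], [0.943, 0.332, 0.0], [-0.001, 0.002, -1.0]]
ft_force: [0.0, -0.5, 0.5]
grip_width: 0.0853
```

Emit:
arm_command(rows="1 0 0 0 0 0 0; 1 0 0 0 0 0 0; 1 0 0 0 0 0 0; 1 0 0 0 0 0 0; 1 0 0 0 0 0 0", squeeze=50)

```text
time_s: 2.25
position: [0.4676, 0.1347, 0.0518]
tool_rot: [[-0.332, 0.943, 0.001], [0.943, 0.332, 0.0], [-0.0, 0.001, -1.0]]
ft_force: [-1.0, 0.6, 6.1]
grip_width: 0.0289
```

Emit:
arm_command(rows="1 0 0 -20 0 0 0; 1 0 0 -40 0 0 0; 1 0 0 -40 0 0 6.5; 1 0 0 -40 0 0 6.5; 1 0 0 -30 0 0 6.4")

```text
time_s: 2.67
position: [0.4673, 0.1347, 0.2242]
tool_rot: [[0.006, 1.0, 0.002], [1.0, -0.006, 0.0], [0.0, 0.002, -1.0]]
ft_force: [1.4, 0.2, -4.7]
grip_width: 0.0289
```

Emit:
arm_command(rows="1 -25 0 -20 0 0 0; 1 -38 3 0 0 0 0; 1 -38 3 0 0 0 0; 1 -38 3 0 0 0 0; 1 -38 3 0 0 0 0")

```text
time_s: 3.08
position: [0.4788, -0.0438, 0.241]
tool_rot: [[-0.0, 1.0, -0.001], [1.0, 0.0, 0.0], [0.0, -0.001, -1.0]]
ft_force: [0.4, 0.1, -3.4]
grip_width: 0.0289
```

Emit:
arm_command(rows="1 -38 3 0 0 0 0; 1 -38 3 0 0 0 0; 1 -38 3 0 0 0 0; 1 -38 3 0 0 0 0; 1 -38 3 0 0 0 0")

```text
time_s: 3.5
position: [0.4938, -0.234, 0.2406]
tool_rot: [[0.0, 1.0, -0.001], [1.0, -0.0, 0.001], [0.001, -0.001, -1.0]]
ft_force: [1.1, 0.1, -2.8]
grip_width: 0.0288
```

Emit:
arm_command(rows="1 -38 3 0 0 0 0; 1 -38 3 0 0 0 0; 1 -38 3 0 0 0 0; 1 -35 0 0 0 0 0; 1 0 0 0 0 0 0")

```text
time_s: 3.92
position: [0.5022, -0.3871, 0.2391]
tool_rot: [[0.005, 1.0, -0.002], [1.0, -0.005, -0.0], [-0.0, -0.002, -1.0]]
ft_force: [-1.1, 0.6, -4.3]
grip_width: 0.0291
```

```bash
python3 - <<'E'
from h import *
m,im,s=snap("wrist","w3");print(s["position"],s["grip_width"])
cv2.imwrite("pics/w3b.png",cv2.resize(im[:,:,::-1],(800,600),interpolation=2))
E
```

```text
[ 0.50217647 -0.38708389  0.23913594] 0.029063147591683606
```

View pics/w3b.png

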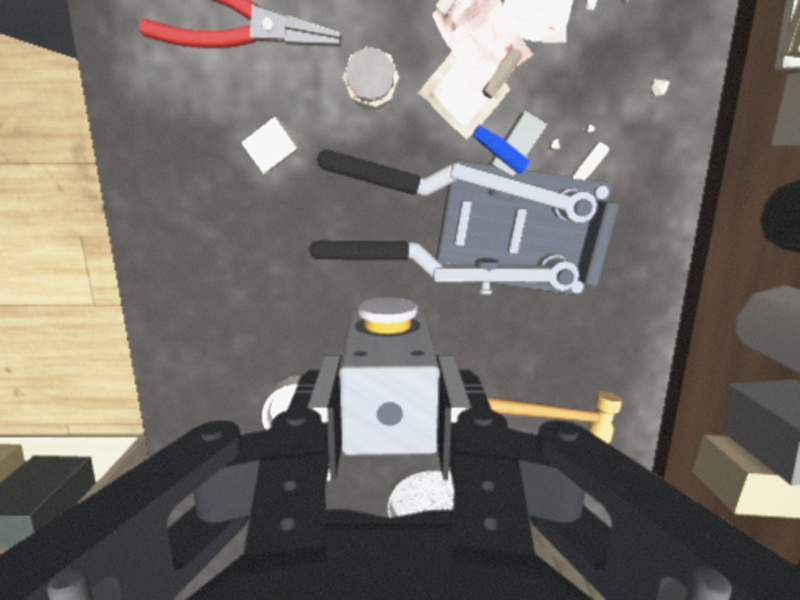

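Block is held square, cap facing up in the picture, towards press +y. The press walls are at (462,222) and (517,230), and the pivots at (580,207) and (564,276). I'll enlarge the press.

```bash
python3 - <<'E'
from h import *
d=np.load("pics/w3.npz");im=d["im"][95:195,270:400,::-1]
cv2.imwrite("pics/w3c.png",cv2.resize(im,None,fx=6,fy=6,interpolation=2))
E
```

```text
(no output)
```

View pics/w3c.png

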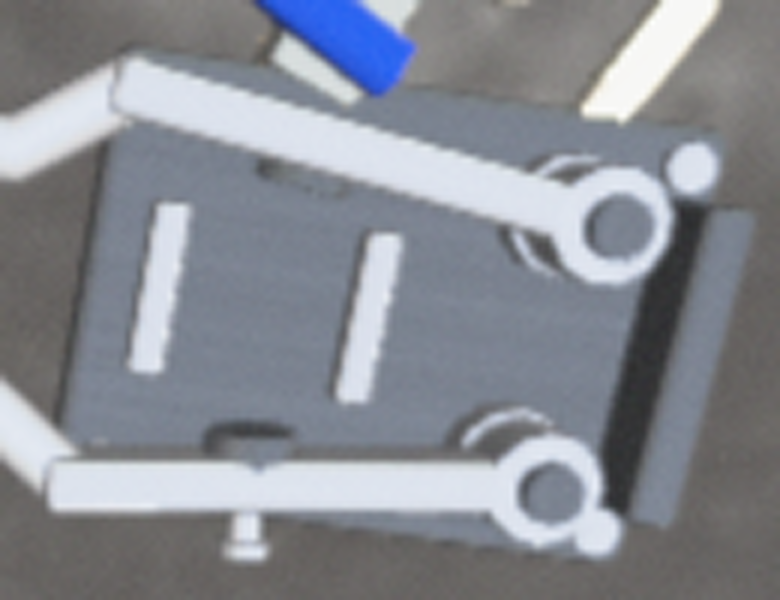

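```bash
python3 - <<'E'
from h import *
d=np.load("pics/w3.npz");s=readout.observe()
r=lambda a,b,z:ray(d,(270+(a+.5)/6-.5,95+(b+.5)/6-.5),z)
a,b,c,e=[r(*p,.020) for p in[(190,206),(160,374),(370,234),(337,402)]]
n=(a+b+c+e)/4;y=(a-b)+(c-e);y/=np.linalg.norm(y);x=np.array([y[1],-y[0],0])
print("nest",n.round(4),"yaw",np.degrees(np.arctan2(x[1],x[0])),"gap",x@((c+e)-(a+b))/2,"len",np.linalg.norm(a-b))
for nm,p in dict(pivL=(620,228,.045),pivR=(550,492,.045),padL=(302,197,.036),padR=(252,424,.036)).items():
    q=r(*p)-n;print(nm,(x@q).round(4),(y@q).round(4))
for nm,p in dict(hL=(322,157),hL2=(418,184),hR=(312,250),hR2=(408,250)).items():
    q=ray(d,(p[0]/1.5625,p[1]/1.5625),.038)-n;print(nm,(x@q).round(4),(y@q).round(4))
# held block top
P=[ray(d,(u/1.5625,v/1.5625),s["position"][2]+.004) for u,v in[(340,368),(439,367),(343,455),(437,454)]]
print(np.mean(P,0).round(4),s["position"],s["tool_rot"].round(3))
E
```

```text
nest [ 0.5785 -0.3625  0.02  ] yaw -7.461057129866153 gap 0.035776933349714365 len 0.033047338745916005
pivL 0.055 0.0243
pivR 0.0538 -0.0251
padL -0.0006 0.0221
padR -0.0019 -0.0209
hL -0.1274 0.0349
hL2 -0.0596 0.0253
hR -0.1292 -0.0303
hR2 -0.0601 -0.0217
[ 0.5028 -0.3871  0.2433] [ 0.50246069 -0.38409878  0.23930417] [[ 0.004  1.    -0.002]
 [ 1.    -0.004  0.002]
 [ 0.002 -0.002 -1.   ]]
```

Emit:
arm_command(rows="1 10 38 0 0 0 0; 1 10 38 0 0 0 0; 1 0 0 -0 0 0 4.5; 1 0 0 0 0 0 4; 1 0 0 0 0 0 0")

```text
time_s: 4.38
position: [0.5798, -0.3598, 0.2403]
tool_rot: [[0.149, 0.989, -0.002], [0.989, -0.149, 0.002], [0.001, -0.002, -1.0]]
ft_force: [-0.0, -0.6, -4.0]
grip_width: 0.0294
```

Emit:
arm_command(rows="1 0 0 36 0 0 0; 1 0 0 36 0 0 0; 1 0 0 36 0 0 0; 1 0 0 0 0 0 0; 1 0 0 0 0 0 0")

```text
time_s: 4.8
position: [0.5788, -0.3606, 0.1325]
tool_rot: [[0.146, 0.989, -0.003], [0.989, -0.146, 0.003], [0.002, -0.003, -1.0]]
ft_force: [1.4, 0.0, -1.9]
grip_width: 0.0292
```

```bash
python3 - <<'E'
from h import *
m,im,s=snap("wrist","w4");print(s["position"],s["tool_rot"].round(3),np.degrees(np.arctan2(s["tool_rot"][1,1],s["tool_rot"][0,1])))
c=eyes.camera_model("wrist");print(np.abs(c["view"]-m["view"]).max())
cv2.imwrite("pics/w4b.png",cv2.resize(im[60:330,60:420,::-1],(800,600),interpolation=2))
E
```

```text
[ 0.57879648 -0.36057738  0.13248205] [[ 0.146  0.989 -0.003]
 [ 0.989 -0.146  0.003]
 [ 0.002 -0.003 -1.   ]] -8.417726417216802
0.0046429774616594454
```

View pics/w4b.png

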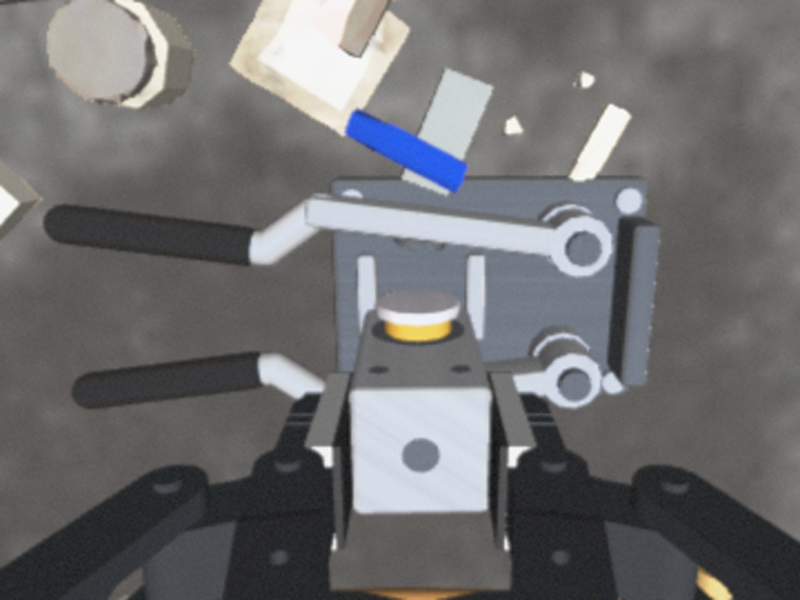

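```bash
python3 - <<'E'
from h import *
d=np.load("pics/w4.npz");s=readout.observe();print(s["position"])
R=s["tool_rot"];p0=np.array([.5788,-.3606,.1325])
o=lambda u,v:(60+u/2.2222,60+v/2.2222)
for n,(u,v,z) in dict(edge=(460,178,.012),padL=(420,247,.034),wtopL=(366,257,.02),wtopR=(477,257,.02),pivL=(583,245,.045),pivR=(574,385,.045),cap=(418,305,.121-.028+.02-.008),capB=(418,327,.1005),blk=(421,450,.1365)).items():
    q=ray(d,o(u,v),z)-p0;print(n,(R.T@q*1000).round(1)[:2])
E
```

```text
[ 0.57980715 -0.3614834   0.13504331]
edge [43.3 15. ]
padL [21.6 -0. ]
wtopL [ 14.6 -20.5]
wtopR [14.6 21.4]
pivL [24.8 54.7]
pivR [-26.4  55.1]
cap [22.7 -0.2]
capB [15.3 -0.3]
blk [0.7 0.6]
```

Emit:
arm_command(rows="1 -4.5 0 0 0 0 0; 1 0 0 15 0 0 0; 1 0 0 15 0 0 0; 1 0 0 0 0 0 0; 1 0 0 0 0 0 0")

```text
time_s: 5.27
position: [0.5791, -0.3663, 0.105]
tool_rot: [[0.148, 0.989, 0.001], [0.989, -0.148, -0.001], [-0.001, 0.002, -1.0]]
ft_force: [0.4, -0.2, -4.2]
grip_width: 0.029
```

```bash
python3 - <<'E'
from h import *
m,im,s=snap("wrist","w5");print(s["position"],s["ft_force"].round(1))
cv2.imwrite("pics/w5b.png",cv2.resize(im[110:290,130:370,::-1],(800,600),interpolation=2))
E
```

```text
[ 0.57907134 -0.36632888  0.10496041] [ 0.4 -0.2 -4.2]
```

View pics/w5b.png

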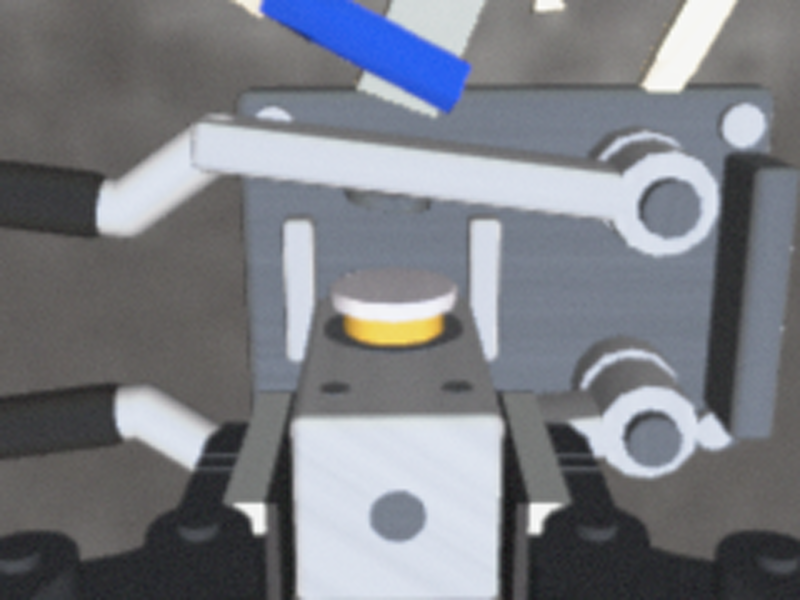

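Block is centred between the walls (inner edges 314 and 470, cap at 394). Lowering.

Emit:
arm_command(rows="1 0 0 12 0 0 0; 1 0 0 12 0 0 0; 1 0 0 6 0 0 0; 1 0 0 0 0 0 0; 1 0 0 0 0 0 0")

```text
time_s: 5.73
position: [0.5786, -0.3656, 0.0727]
tool_rot: [[0.148, 0.989, -0.001], [0.989, -0.148, 0.001], [0.001, -0.001, -1.0]]
ft_force: [0.2, -0.4, -3.3]
grip_width: 0.029
```

Emit:
arm_command(rows="1 0 0 4 0 0 0; 1 0 0 3 0 0 0; 1 0 0 0 0 0 0; 1 0 0 0 0 0 0")

```text
time_s: 6.07
position: [0.5788, -0.3657, 0.0663]
tool_rot: [[0.148, 0.989, -0.0], [0.989, -0.148, 0.0], [0.0, -0.0, -1.0]]
ft_force: [0.1, -0.2, -3.4]
grip_width: 0.029
```

Emit:
arm_command(rows="1 0 0 1.5 0 0 0; 1 0 0 0 0 0 0; 1 0 0 0 0 0 0")

```text
time_s: 6.32
position: [0.5788, -0.3657, 0.0649]
tool_rot: [[0.148, 0.989, 0.0], [0.989, -0.148, -0.0], [-0.0, 0.0, -1.0]]
ft_force: [-0.7, 0.3, -3.1]
grip_width: 0.0289
```

```bash
python3 - <<'E'
from h import *
m,im,s=snap("wrist","w6");print(s["position"],s["ft_force"].round(1))
cv2.imwrite("pics/w6b.png",cv2.resize(im[110:290,130:370,::-1],(800,600),interpolation=2))
E
```

```text
[ 0.57881666 -0.36572863  0.06488188] [-0.7  0.3 -3.1]
```

View pics/w6b.png

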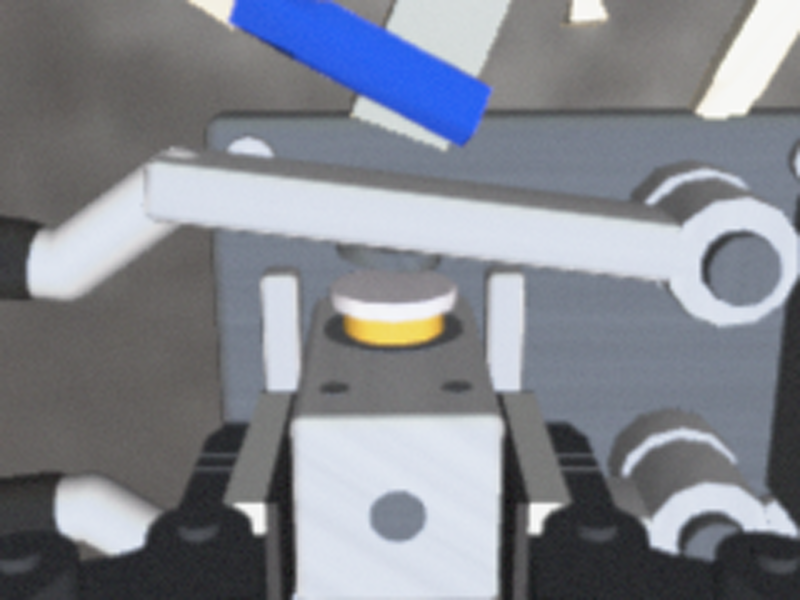

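The cap clears the left pad by a small gap and the walls sit on both sides of the block. Seating it now.

Emit:
arm_command(rows="1 0 0 1 0 0 0; 1 0 0 0 0 0 0; 1 0 0 0 0 0 0")

```text
time_s: 6.62
position: [0.5789, -0.3658, 0.0639]
tool_rot: [[0.148, 0.989, 0.0], [0.989, -0.148, -0.0], [-0.0, 0.0, -1.0]]
ft_force: [0.6, -0.2, -2.6]
grip_width: 0.0289
```

Emit:
arm_command(rows="1 0 0 0.7 0 0 0; 1 0 0 0 0 0 0; 1 0 0 0 0 0 0")

```text
time_s: 6.87
position: [0.5789, -0.3659, 0.0639]
tool_rot: [[0.148, 0.989, 0.001], [0.989, -0.148, -0.001], [-0.001, 0.001, -1.0]]
ft_force: [-1.8, 1.2, 5.0]
grip_width: 0.029
```

Emit:
arm_command(rows="0.45 0 0 0 0 0 0; 0.45 0 0 0 0 0 0; 0.45 0 0 0 0 0 0; 0.45 0 0 0 0 0 0")

```text
time_s: 7.2
position: [0.5788, -0.3658, 0.063]
tool_rot: [[0.148, 0.989, 0.0], [0.989, -0.148, -0.0], [-0.0, 0.0, -1.0]]
ft_force: [0.8, -0.2, -0.1]
grip_width: 0.0469
```

Emit:
arm_command(rows="0.45 0 0 -10 0 0 0; 0.45 0 0 -30 0 0 0; 0.45 0 0 -40 0 0 0; 0.45 0 0 -30 0 0 0; 0 0 0 0 0 0 0")

```text
time_s: 7.62
position: [0.5805, -0.3672, 0.1816]
tool_rot: [[0.148, 0.989, 0.01], [0.989, -0.148, -0.009], [-0.007, 0.011, -1.0]]
ft_force: [0.5, -0.2, 0.4]
grip_width: 0.0575
```

Emit:
arm_command(rows="0 2 -30 0 0 0 0; 0 2 -30 0 0 0 0; 0 0 -30 0 0 0 0; 0 0 0 0 0 0 7; 0 0 0 0 0 0 7")

```text
time_s: 8.03
position: [0.4891, -0.3483, 0.1742]
tool_rot: [[0.389, 0.921, 0.0], [0.921, -0.389, -0.0], [-0.0, 0.0, -1.0]]
ft_force: [0.4, -0.5, 0.4]
grip_width: 0.0855
```

Emit:
arm_command(rows="0 0 0 0 0 0 7; 0 0 0 0 0 0 7; 0 0 0 0 0 0 7; 0 0 0 0 0 0 7; 0 0 0 0 0 0 7")

```text
time_s: 8.45
position: [0.4904, -0.3485, 0.1737]
tool_rot: [[0.847, 0.532, 0.001], [0.532, -0.847, -0.001], [0.0, 0.001, -1.0]]
ft_force: [-0.8, -0.4, 0.5]
grip_width: 0.0857
```

Emit:
arm_command(rows="0 0 0 0 0 0 7; 0 0 0 0 0 0 7; 0 0 0 0 0 0 7; 0 0 0 0 0 0 7; 0 0 0 0 0 0 7")

```text
time_s: 8.87
position: [0.4904, -0.3485, 0.1737]
tool_rot: [[0.999, -0.05, 0.0], [-0.05, -0.999, -0.0], [0.0, 0.0, -1.0]]
ft_force: [-0.0, -0.6, -0.3]
grip_width: 0.0853
```

Emit:
arm_command(rows="0 0 0 0 0 0 6; 0 0 0 0 0 0 0; 0 0 0 0 0 0 0")

```text
time_s: 9.12
position: [0.4904, -0.3485, 0.1735]
tool_rot: [[0.989, -0.145, 0.0], [-0.145, -0.989, -0.0], [0.0, 0.0, -1.0]]
ft_force: [-0.2, -0.2, 0.2]
grip_width: 0.0856
```

```bash
python3 - <<'E'
from h import *
m,im,s=snap("wrist","w7");print(s["position"],s["q"].round(0),np.degrees(np.arctan2(s["tool_rot"][1,0],s["tool_rot"][0,0])))
cv2.imwrite("pics/w7b.png",cv2.resize(im[:,:,::-1],(800,600),interpolation=2))
E
```

```text
[ 0.49040036 -0.34850303  0.17353139] [-47.  30.  73.   0.  77.  52.] -8.315718448939112
```

View pics/w7b.png

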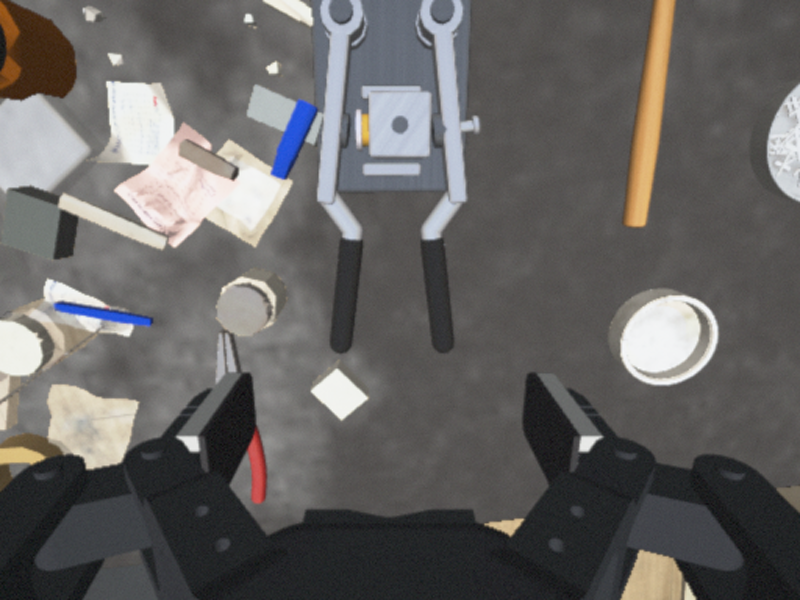

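```bash
python3 - <<'E'
from h import *
d=np.load("pics/w7.npz");s=readout.observe();R=s["tool_rot"];p0=s["position"]
for n,(u,v,z) in dict(hL=(346,295,.038),hR=(438,295,.038),hLend=(341,345,.036),hRend=(443,345,.036),hLst=(350,240,.036),hRst=(431,240,.036),pivL=(341,12,.045),pivR=(441,12,.045),block=(400,124,.068),cubeTop=(342,363,.01),cubeL=(313,390,.01),cylR=(278,320,.0),cylTopR=(272,310,.02),cyltop=(245,308,.02)).items():
    print(n,(R.T@(ray(d,(u/1.5625,v/1.5625),z)-p0)*1000).round(1)[:2])
im=d["im"][:,:,::-1];cv2.imwrite("pics/o.png",im)
h=cv2.cvtColor(im[50:115,200:310],cv2.COLOR_BGR2HSV);m=(h[...,1]>120)&(h[...,0]<35);v,u=np.nonzero(m);print("orange",m.sum(),u.min()+200,u.max()+200,v.min()+50,v.max()+50)
E
```

```text
hL [ -3.9 -25.7]
hR [-4.  29.2]
hLend [-36.8 -29.9]
hRend [-36.9  33.5]
hLst [ 28.7 -22.7]
hRst [28.7 24.3]
pivL [142.8 -23.6]
pivR [142.8  25.5]
block [89.4  5.2]
cubeTop [-60.9 -32.5]
cubeL [-81.6 -53.5]
cylR [-33.  -77.1]
cylTopR [-19.1 -75.3]
cyltop [-17.8 -92.6]
orange 77 232 235 73 92
```

Emit:
arm_command(rows="0 -3 1.5 25 0 0 0; 0 0 0 35 0 0 0; 0 0 0 30 0 0 0; 0 0 0 20 0 0 0; 0 0 0 0 0 0 0")

```text
time_s: 9.58
position: [0.4857, -0.3481, 0.0592]
tool_rot: [[0.989, -0.146, -0.005], [-0.145, -0.989, 0.006], [-0.006, -0.005, -1.0]]
ft_force: [-0.7, -0.1, -0.9]
grip_width: 0.0854
```

Emit:
arm_command(rows="0 0 0 15 0 0 0; 0 0 0 15 0 0 0; 0 0 0 5 0 0 0; 0 0 0 0 0 0 0; 0 0 0 0 0 0 0", squeeze=20)

```text
time_s: 10.0
position: [0.4876, -0.3499, 0.0293]
tool_rot: [[0.989, -0.147, 0.001], [-0.147, -0.989, -0.001], [0.001, 0.001, -1.0]]
ft_force: [-0.1, 0.3, 0.8]
grip_width: 0.0858
```

Emit:
arm_command(rows="0.14 0 0 0 0 0 0; 0.16 0 0 0 0 0 0; 0.18 0 0 0 0 0 0; 0.18 0 0 0 0 0 0; 0.18 0 0 0 0 0 0")

```text
time_s: 10.42
position: [0.4874, -0.3497, 0.0285]
tool_rot: [[0.989, -0.148, 0.001], [-0.148, -0.989, -0.001], [0.001, 0.001, -1.0]]
ft_force: [0.8, 0.1, 1.3]
grip_width: 0.0703
```

```bash
cat > mon.py <<'E'
from h import *
import sys
m,im,s=snap("wrist",sys.argv[1])
h=cv2.cvtColor(im,cv2.COLOR_RGB2HSV)
# cap-neighbourhood: project expected block position
R=s["tool_rot"];p=s["position"]+R@[.0905,.004,0];p[2]=.05
u,v=proj(m,p).astype(int);a=h[max(v-60,0):v+60,u-90:u+60]
o=(a[...,1]>110)&(a[...,0]>8)&(a[...,0]<35);n,l,st,ce=cv2.connectedComponentsWithStats(o.astype(np.uint8))
print("t",s["time_s"],"width mm",round(s["grip_width"]*1000,2),"F",s["ft_force"].round(1),"T",s["wrist_torque"].round(2))
print("block px",u,v,"orange",[(x+np.array([u-90,max(v-60,0),0,0,0])).tolist() for x in st[1:] if x[4]>8])
E
python3 mon.py m1
```

```text
t 10.4167 width mm 70.31 F [0.8 0.1 1.3] T [ 0.   -0.08  0.01]
block px 262 43 orange [[202, 23, 5, 49, 185]]
```

Emit:
arm_command(rows="0.20 0 0 0 0 0 0; 0.22 0 0 0 0 0 0; 0.24 0 0 0 0 0 0; 0.26 0 0 0 0 0 0; 0.26 0 0 0 0 0 0")

```text
time_s: 10.88
position: [0.4871, -0.3495, 0.0281]
tool_rot: [[0.989, -0.148, -0.0], [-0.148, -0.989, 0.0], [-0.0, -0.0, -1.0]]
ft_force: [0.6, -0.5, 0.3]
grip_width: 0.0632
```

```bash
python3 mon.py m2
```

```text
t 10.8833 width mm 63.15 F [ 0.6 -0.5  0.3] T [ 0.01 -0.01  0.02]
block px 261 43 orange [[202, 22, 6, 49, 188]]
```

Emit:
arm_command(rows="0.28 0 0 0 0 0 0; 0.30 0 0 0 0 0 0; 0.32 0 0 0 0 0 0; 0.32 0 0 0 0 0 0; 0.32 0 0 0 0 0 0")

```text
time_s: 11.35
position: [0.4872, -0.3495, 0.0281]
tool_rot: [[0.989, -0.148, -0.0], [-0.148, -0.989, 0.0], [-0.0, -0.0, -1.0]]
ft_force: [0.2, 0.4, 1.5]
grip_width: 0.0583
```

```bash
python3 mon.py m3
```

```text
t 11.35 width mm 58.26 F [0.2 0.4 1.5] T [ 0.06 -0.01  0.01]
block px 261 43 orange [[202, 22, 6, 49, 188]]
```

Emit:
arm_command(rows="0.33 0 0 0 0 0 0; 0.34 0 0 0 0 0 0; 0.35 0 0 0 0 0 0; 0.35 0 0 0 0 0 0")

```text
time_s: 11.73
position: [0.4872, -0.3495, 0.0281]
tool_rot: [[0.989, -0.148, -0.0], [-0.148, -0.989, 0.0], [-0.0, -0.0, -1.0]]
ft_force: [0.8, -0.3, 1.9]
grip_width: 0.0558
```

```bash
python3 mon.py m4
```

```text
t 11.7333 width mm 55.77 F [ 0.8 -0.3  1.9] T [-0.01  0.03  0.05]
block px 261 43 orange [[202, 22, 5, 49, 187]]
```

Emit:
arm_command(rows="0.36 0 0 0 0 0 0; 0.36 0 0 0 0 0 0; 0.37 0 0 0 0 0 0; 0.37 0 0 0 0 0 0")

```text
time_s: 12.12
position: [0.4872, -0.3495, 0.0281]
tool_rot: [[0.989, -0.148, 0.0], [-0.148, -0.989, -0.0], [0.0, 0.0, -1.0]]
ft_force: [0.3, 0.9, 2.0]
grip_width: 0.0541
```

```bash
python3 mon.py m5
```

```text
t 12.1167 width mm 54.06 F [0.3 0.9 2. ] T [-0.01  0.01  0.04]
block px 261 43 orange [[202, 22, 5, 49, 186]]
```

Emit:
arm_command(rows="0.38 0 0 0 0 0 0; 0.38 0 0 0 0 0 0; 0.39 0 0 0 0 0 0; 0.39 0 0 0 0 0 0")

```text
time_s: 12.5
position: [0.4872, -0.3497, 0.0282]
tool_rot: [[0.989, -0.148, 0.0], [-0.148, -0.989, -0.0], [0.0, 0.0, -1.0]]
ft_force: [-0.5, -0.3, 1.9]
grip_width: 0.0522
```

```bash
python3 mon.py m6
```

```text
t 12.5 width mm 52.19 F [-0.5 -0.3  1.9] T [-0.17  0.08  0.02]
block px 262 43 orange [[201, 23, 6, 48, 187]]
```

Emit:
arm_command(rows="0.40 0 0 0 0 0 0; 0.40 0 0 0 0 0 0; 0.40 0 0 0 0 0 0")

```text
time_s: 12.8
position: [0.4872, -0.3496, 0.0282]
tool_rot: [[0.989, -0.148, 0.0], [-0.148, -0.989, -0.0], [0.0, 0.0, -1.0]]
ft_force: [-0.6, -2.3, 2.5]
grip_width: 0.0515
```

```bash
python3 mon.py m7
```

```text
t 12.8 width mm 51.46 F [-0.6 -2.3  2.5] T [-0.14  0.08  0.03]
block px 261 43 orange [[201, 23, 6, 48, 184]]
```

Emit:
arm_command(rows="0.41 0 0 0 0 0 0; 0.41 0 0 0 0 0 0; 0.41 0 0 0 0 0 0")

```text
time_s: 13.1
position: [0.4872, -0.3496, 0.0282]
tool_rot: [[0.989, -0.148, 0.0], [-0.148, -0.989, -0.0], [0.0, 0.0, -1.0]]
ft_force: [0.7, -1.1, 2.2]
grip_width: 0.0506
```

```bash
python3 mon.py m8
```

```text
t 13.1 width mm 50.59 F [ 0.7 -1.1  2.2] T [-0.17  0.06  0.03]
block px 261 43 orange [[201, 23, 6, 48, 175]]
```

Emit:
arm_command(rows="0.42 0 0 0 0 0 0; 0.42 0 0 0 0 0 0; 0.42 0 0 0 0 0 0")

```text
time_s: 13.4
position: [0.4872, -0.3496, 0.0282]
tool_rot: [[0.989, -0.148, 0.0], [-0.148, -0.989, -0.0], [0.0, 0.0, -1.0]]
ft_force: [0.2, -1.8, 3.5]
grip_width: 0.0496
```

```bash
python3 mon.py m9
```

```text
t 13.4 width mm 49.61 F [ 0.2 -1.8  3.5] T [-0.21  0.04  0.02]
block px 262 43 orange [[201, 23, 5, 47, 166]]
```

Emit:
arm_command(rows="0.43 0 0 0 0 0 0; 0.43 0 0 0 0 0 0; 0.43 0 0 0 0 0 0")

```text
time_s: 13.7
position: [0.4872, -0.3496, 0.0282]
tool_rot: [[0.989, -0.148, 0.0], [-0.148, -0.989, -0.0], [0.0, 0.0, -1.0]]
ft_force: [-1.5, -2.5, 5.0]
grip_width: 0.0486
```

```bash
python3 mon.py m10
```

```text
t 13.7 width mm 48.64 F [-1.5 -2.5  5. ] T [-0.23  0.06  0.  ]
block px 261 43 orange [[201, 23, 5, 48, 157]]
```

Emit:
arm_command(rows="0.44 0 0 0 0 0 0; 0.44 0 0 0 0 0 0; 0.44 0 0 0 0 0 0")

```text
time_s: 14.0
position: [0.4873, -0.3496, 0.0283]
tool_rot: [[0.989, -0.148, 0.0], [-0.148, -0.989, -0.0], [0.0, 0.0, -1.0]]
ft_force: [-1.2, -1.2, 5.5]
grip_width: 0.0479
```

```bash
python3 mon.py m11
```

```text
t 14.0 width mm 47.92 F [-1.2 -1.2  5.5] T [-0.21  0.13 -0.02]
block px 261 43 orange [[201, 23, 5, 47, 146]]
```

Emit:
arm_command(rows="0.45 0 0 0 0 0 0; 0.45 0 0 0 0 0 0; 0.45 0 0 0 0 0 0")

```text
time_s: 14.3
position: [0.4872, -0.3496, 0.0284]
tool_rot: [[0.989, -0.148, 0.0], [-0.148, -0.989, -0.0], [0.0, 0.0, -1.0]]
ft_force: [-0.4, -1.3, 5.8]
grip_width: 0.0472
```

```bash
python3 mon.py m12
```

```text
t 14.3 width mm 47.25 F [-0.4 -1.3  5.8] T [-0.2   0.1  -0.02]
block px 261 43 orange [[201, 23, 5, 47, 130]]
```

Emit:
arm_command(rows="0.46 0 0 0 0 0 0; 0.46 0 0 0 0 0 0; 0.46 0 0 0 0 0 0")

```text
time_s: 14.6
position: [0.4872, -0.3497, 0.0286]
tool_rot: [[0.989, -0.148, 0.0], [-0.148, -0.989, -0.001], [0.0, 0.001, -1.0]]
ft_force: [-0.2, -2.2, 7.0]
grip_width: 0.0468
```

```bash
python3 mon.py m13
```

```text
t 14.6 width mm 46.76 F [-0.2 -2.2  7. ] T [-0.15  0.18  0.04]
block px 261 44 orange [[202, 24, 4, 45, 113]]
```

Emit:
arm_command(rows="0.47 0 0 0 0 0 0; 0.47 0 0 0 0 0 0; 0.47 0 0 0 0 0 0")

```text
time_s: 14.9
position: [0.4872, -0.3497, 0.0286]
tool_rot: [[0.989, -0.148, 0.0], [-0.148, -0.989, -0.001], [0.0, 0.001, -1.0]]
ft_force: [-0.6, 0.0, 7.5]
grip_width: 0.0455
```

```bash
python3 mon.py m14
```

```text
t 14.9 width mm 45.5 F [-0.6  0.   7.5] T [-0.17  0.27  0.02]
block px 261 44 orange [[202, 25, 4, 43, 101]]
```

Emit:
arm_command(rows="0.48 0 0 0 0 0 0; 0.48 0 0 0 0 0 0; 0.48 0 0 0 0 0 0")

```text
time_s: 15.2
position: [0.4872, -0.3498, 0.0288]
tool_rot: [[0.989, -0.148, 0.0], [-0.148, -0.989, -0.001], [0.001, 0.001, -1.0]]
ft_force: [-1.1, -1.3, 8.5]
grip_width: 0.0445
```

```bash
python3 mon.py m15
```

```text
t 15.2 width mm 44.52 F [-1.1 -1.3  8.5] T [-0.14  0.29 -0.01]
block px 261 44 orange [[202, 26, 4, 38, 80]]
```

Emit:
arm_command(rows="0.49 0 0 0 0 0 0; 0.49 0 0 0 0 0 0; 0.49 0 0 0 0 0 0")

```text
time_s: 15.5
position: [0.4872, -0.3498, 0.0289]
tool_rot: [[0.989, -0.148, 0.0], [-0.148, -0.989, -0.001], [0.001, 0.001, -1.0]]
ft_force: [-1.0, -0.6, 9.9]
grip_width: 0.0433
```

```bash
python3 mon.py m16
```

```text
t 15.5 width mm 43.26 F [-1.  -0.6  9.9] T [-0.21  0.33 -0.01]
block px 261 44 orange [[202, 29, 3, 34, 58]]
```

Emit:
arm_command(rows="0.49 0 0 -0.4 0 0 0; 0.495 0 0 -0.2 0 0 0; 0.495 0 0 0 0 0 0; 0.495 0 0 0 0 0 0")

```text
time_s: 15.88
position: [0.4872, -0.3497, 0.0291]
tool_rot: [[0.989, -0.148, 0.0], [-0.148, -0.989, -0.001], [0.0, 0.0, -1.0]]
ft_force: [-0.4, -1.1, 5.9]
grip_width: 0.0436
```

```bash
python3 mon.py m17
```

```text
t 15.8833 width mm 43.57 F [-0.4 -1.1  5.9] T [-0.23  0.16 -0.03]
block px 261 44 orange [[203, 27, 2, 33, 45]]
```

Emit:
arm_command(rows="0.50 0 0 -0.2 0 0 0; 0.50 0 0 -0.2 0 0 0; 0.50 0 0 0 0 0 0")

```text
time_s: 16.18
position: [0.4873, -0.3496, 0.0292]
tool_rot: [[0.989, -0.148, 0.0], [-0.148, -0.989, -0.0], [0.0, 0.0, -1.0]]
ft_force: [-0.1, -0.9, 4.0]
grip_width: 0.043
```

```bash
python3 mon.py m18
```

```text
t 16.1833 width mm 42.99 F [-0.1 -0.9  4. ] T [-0.25 -0.02  0.04]
block px 261 44 orange [[203, 29, 2, 28, 37]]
```

Emit:
arm_command(rows="0.505 0 0 -0.1 0 0 0; 0.505 0 0 -0.1 0 0 0; 0.505 0 0 0 0 0 0")

```text
time_s: 16.48
position: [0.4873, -0.3495, 0.0292]
tool_rot: [[0.989, -0.148, 0.0], [-0.148, -0.989, -0.0], [0.0, 0.0, -1.0]]
ft_force: [1.1, -1.6, 3.3]
grip_width: 0.0423
```

```bash
python3 mon.py m19
```

```text
t 16.4833 width mm 42.31 F [ 1.1 -1.6  3.3] T [-0.3  -0.1  -0.04]
block px 261 44 orange [[204, 42, 1, 12, 12]]
```

```bash
python3 - <<'E'
from h import *
for k in (1,10,13,16,19):
    im=np.load(f"pics/m{k}.npz")["im"]
    for r in(34,48):
        print(k,r,' '.join("%d/%d"%(p[0],p[2]) for p in im[r-1:r+2,188:214].mean(0)))
E
```

```text
1 34 46/49 63/71 101/116 120/140 183/206 228/242 235/245 236/245 236/245 236/245 236/245 231/243 167/181 162/107 226/94 236/95 236/96 233/97 182/134 194/192 206/212 208/217 209/220 208/225 211/228 210/229
1 48 43/46 46/51 74/84 102/119 129/146 221/234 236/243 237/244 238/244 239/244 239/244 237/244 214/225 155/145 224/99 237/97 238/97 235/96 206/103 177/156 202/204 210/215 210/219 209/222 208/225 209/228
10 34 116/133 114/132 112/128 123/140 222/238 235/245 236/245 236/245 235/245 235/245 234/244 205/221 149/139 222/96 236/94 235/94 217/99 178/149 200/201 208/214 206/217 209/221 209/226 212/229 210/229 210/229
10 48 113/128 114/130 111/126 97/106 154/169 228/238 237/244 239/244 239/244 238/244 238/244 235/242 178/187 177/113 230/98 237/95 235/97 199/113 184/171 203/206 210/216 210/220 209/223 209/227 208/227 206/227
13 34 117/136 115/134 117/135 123/141 188/210 229/242 235/245 236/245 235/245 236/245 236/245 231/243 166/179 171/107 227/95 233/94 196/111 183/170 200/203 205/214 207/219 210/224 210/227 210/229 212/230 210/229
13 48 113/128 115/129 112/129 112/127 121/134 221/232 236/24
[... 305 characters left out ...]
213 206/216 207/220 208/225 208/228 210/228 211/230 210/229
16 48 111/128 113/128 111/128 111/127 113/128 142/155 225/237 237/244 238/244 238/245 239/244 238/244 235/243 195/207 170/127 224/99 200/105 178/160 201/203 209/215 208/219 207/222 208/225 207/226 208/228 209/228
19 34 113/132 113/133 113/133 114/134 113/133 127/145 189/211 230/242 235/245 235/245 235/245 235/245 235/245 228/240 164/171 177/106 166/117 185/178 202/205 204/214 207/219 208/223 208/226 209/228 211/229 210/229
19 48 112/127 112/128 113/128 112/128 114/129 113/129 130/146 223/235 236/243 238/244 238/244 239/245 239/244 236/243 208/220 162/139 220/102 183/137 197/196 209/214 208/217 209/221 209/224 209/228 207/227 207/228
```

```bash
cat >> mon.py <<'E'
def dif(im,r):
    g=im[r-1:r+2,:,2].mean(0).astype(float);x=185+int(np.argmax(g[185:205]>180));a=x-1+(180-g[x-1])/(g[x]-g[x-1])
    y=x+4+int(np.argmin(g[x+4:215]));
    while g[y]<180:y+=1
    return a,y-1+(180-g[y-1])/(g[y]-g[y-1])
def rep(im):
    for r in(34,41,48):
        a,b=dif(im,r);print("disc %.1f block %.1f diff %.1f"%(a,b,b-a),end=" | ")
    print()
rep(im)
E
sed -i 's/^rep(im)$/if __name__=="__main__": rep(im)/' mon.py
python3 - <<'E'
import numpy as np,re
src=open('mon.py').read();exec("import numpy as np\n"+src[src.index("def dif"):src.index("if __name__")])
for k in(1,10,16,19):rep(np.load(f"pics/m{k}.npz")["im"])
E
```

```text
disc 191.6 block 206.8 diff 15.2 | disc 192.0 block 207.2 diff 15.2 | disc 192.4 block 207.5 diff 15.1 | 
disc 191.4 block 205.6 diff 14.2 | disc 191.5 block 205.8 diff 14.3 | disc 192.2 block 206.2 diff 14.1 | 
disc 192.3 block 204.7 diff 12.3 | disc 192.4 block 205.0 diff 12.6 | disc 193.3 block 205.4 diff 12.1 | 
disc 193.5 block 205.0 diff 11.5 | disc 193.6 block 205.5 diff 12.0 | disc 194.4 block 205.7 diff 11.3 |
```

Emit:
arm_command(rows="0.51 0 0 0 0 0 0; 0.51 0 0 0 0 0 0; 0.51 0 0 0 0 0 0")

```text
time_s: 16.78
position: [0.4873, -0.3495, 0.0293]
tool_rot: [[0.989, -0.148, 0.0], [-0.148, -0.989, -0.0], [0.0, 0.0, -1.0]]
ft_force: [1.5, -1.2, 4.0]
grip_width: 0.042
```

```bash
python3 mon.py m20
```

```text
t 16.7833 width mm 42.03 F [ 1.5 -1.2  4. ] T [-0.23 -0.23 -0.02]
block px 261 44 orange []
disc 194.0 block 204.9 diff 10.9 | disc 194.1 block 205.4 diff 11.3 | disc 194.4 block 205.7 diff 11.2 |
```

Emit:
arm_command(rows="0.515 0 0 -0.1 0 0 0; 0.515 0 0 -0.1 0 0 0; 0.515 0 0 0 0 0 0")

```text
time_s: 17.08
position: [0.4872, -0.3495, 0.0294]
tool_rot: [[0.989, -0.148, 0.0], [-0.148, -0.989, 0.0], [0.0, -0.0, -1.0]]
ft_force: [2.8, -1.0, 2.5]
grip_width: 0.0415
```

```bash
python3 mon.py m21
```

```text
t 17.0833 width mm 41.45 F [ 2.8 -1.   2.5] T [-0.31 -0.38  0.01]
block px 261 44 orange []
disc 194.4 block 204.8 diff 10.4 | disc 194.4 block 205.1 diff 10.7 | disc 194.7 block 205.5 diff 10.8 |
```

Emit:
arm_command(rows="0.52 0 0 -0.1 0 0 0; 0.52 0 0 -0.1 0 0 0; 0.52 0 0 0 0 0 0")

```text
time_s: 17.38
position: [0.4872, -0.3494, 0.0295]
tool_rot: [[0.989, -0.148, 0.0], [-0.148, -0.989, 0.0], [0.0, -0.0, -1.0]]
ft_force: [3.4, -1.9, -0.4]
grip_width: 0.0408
```

```bash
python3 mon.py m22
```

```text
t 17.3833 width mm 40.8 F [ 3.4 -1.9 -0.4] T [-0.27 -0.54  0.01]
block px 261 44 orange []
disc 194.4 block 204.5 diff 10.1 | disc 194.5 block 204.7 diff 10.2 | disc 195.4 block 205.0 diff 9.6 |
```

Emit:
arm_command(rows="0.525 0 0 0 0 0 0; 0.525 0 0 0 0 0 0; 0.525 0 0 0 0 0 0")

```text
time_s: 17.68
position: [0.4872, -0.3495, 0.0296]
tool_rot: [[0.989, -0.148, -0.0], [-0.148, -0.989, 0.0], [-0.0, -0.0, -1.0]]
ft_force: [3.9, -1.5, -2.0]
grip_width: 0.0406
```

```bash
python3 mon.py m23
```

```text
t 17.6833 width mm 40.64 F [ 3.9 -1.5 -2. ] T [-0.26 -0.65 -0.03]
block px 261 44 orange []
disc 195.3 block 202.2 diff 6.8 | disc 195.3 block 202.5 diff 7.2 | disc 185.3 block 196.3 diff 11.0 |
```

Emit:
arm_command(rows="0.53 0 0 0 0 0 0; 0.53 0 0 0 0 0 0; 0.53 0 0 0 0 0 0")

```text
time_s: 17.98
position: [0.487, -0.3493, 0.0296]
tool_rot: [[0.989, -0.148, -0.001], [-0.148, -0.989, 0.001], [-0.001, -0.0, -1.0]]
ft_force: [1.5, -0.2, 0.2]
grip_width: 0.0401
```

```bash
python3 mon.py m24
```

```text
t 17.9833 width mm 40.12 F [ 1.5 -0.2  0.2] T [-0.1  -0.36 -0.  ]
block px 261 44 orange []
disc 185.4 block 201.0 diff 15.6 | disc 186.4 block 201.6 diff 15.2 | disc 186.1 block 201.9 diff 15.8 |
```

```bash
python3 - <<'E'
import numpy as np
for k in (22,23,24):
    im=np.load(f"pics/m{k}.npz")["im"]
    for r in(34,41,48):
        print(k,r,' '.join("%d/%d"%(p[0],p[2]) for p in im[r-1:r+2,182:212].mean(0)))
E
```

```text
22 34 192/208 189/199 183/186 156/156 117/118 109/122 111/129 115/134 115/134 114/136 116/135 116/135 129/147 201/221 232/243 236/245 235/245 236/245 236/245 235/245 222/236 152/165 156/158 196/199 208/214 207/218 209/222 210/226 211/229 211/230
22 41 197/212 190/199 186/190 161/163 113/116 105/121 106/126 108/128 108/128 110/129 111/129 112/131 124/143 189/212 229/242 237/245 237/245 238/245 238/245 238/246 234/244 166/184 142/145 193/195 210/215 210/220 212/223 211/226 210/228 209/228
22 48 195/214 191/204 186/192 168/170 131/134 114/126 112/128 114/129 113/129 114/129 114/129 114/130 114/130 133/146 224/236 237/244 238/245 239/244 239/244 239/244 236/243 202/216 140/146 180/181 205/208 209/216 210/220 210/224 209/227 208/227
23 34 197/214 191/202 185/190 165/166 129/131 101/109 110/126 113/132 116/135 116/137 116/136 115/135 115/134 135/152 222/236 235/244 237/245 236/245 234/244 205/224 178/186 199/203 207/215 208/219 210/223 210/227 211/230 211/230 211/229 211/229
23 41 198/215 193/206 186/193 173/174 139/142 111/121 109/126 109/127 110/128 110/129 111/130 112/132 112/132 132/15
[... 389 characters left out ...]
 195/211 190/200 183/186 152/154 105/106 108/124 114/133 119/138 116/135 118/137 116/136 115/134 112/131 100/113 68/73 48/53 52/54 99/101 178/178 204/209 209/217 209/220 210/225 209/228 211/230 213/231 213/231 212/230 212/230
24 41 201/220 197/213 191/200 187/192 162/162 114/117 107/122 107/127 111/130 110/129 113/131 112/131 112/132 113/132 98/111 66/73 46/48 45/47 72/72 143/145 199/202 210/216 211/220 214/224 213/228 213/230 213/230 212/230 210/229 211/229
24 48 203/223 197/215 193/206 187/193 168/171 132/133 114/124 114/128 112/127 115/129 114/129 115/130 114/129 114/129 105/117 70/76 50/52 45/48 52/55 110/110 188/188 210/214 212/219 212/222 212/226 211/228 210/229 210/228 208/228 209/229
```

At m24 the disc has gone fully under the block's top edge and the pad is clear of it, so the cap has snapped home. The wrist forces have also dropped. Opening.

Emit:
arm_command(rows="0.48 0 0 0 0 0 0; 0.42 0 0 0 0 0 0; 0.36 0 0 0 0 0 0; 0.28 0 0 0 0 0 0; 0.20 0 0 0 0 0 0")

```text
time_s: 18.45
position: [0.487, -0.3494, 0.0296]
tool_rot: [[0.989, -0.148, -0.0], [-0.148, -0.989, 0.0], [-0.0, -0.0, -1.0]]
ft_force: [-0.2, 0.9, -0.7]
grip_width: 0.0683
```

Emit:
arm_command(rows="0.1 0 0 0 0 0 0; 0 0 0 0 0 0 0; 0 0 0 0 0 0 0; 0 0 0 0 0 0 0; 0 0 0 0 0 0 0")

```text
time_s: 18.87
position: [0.4872, -0.3495, 0.0298]
tool_rot: [[0.989, -0.148, 0.0], [-0.148, -0.989, -0.0], [0.0, 0.0, -1.0]]
ft_force: [-0.0, 0.5, -0.3]
grip_width: 0.0855
```

Emit:
arm_command(rows="0 0 0 -15 0 0 0; 0 0 0 -30 0 0 0; 0 0 0 -35 0 0 0; 0 0 0 -35 0 0 0; 0 0 0 -30 0 0 0")

```text
time_s: 19.28
position: [0.4872, -0.3495, 0.1772]
tool_rot: [[0.989, -0.148, 0.001], [-0.148, -0.989, -0.001], [0.001, 0.001, -1.0]]
ft_force: [1.0, -0.0, -0.1]
grip_width: 0.0853
```

Emit:
arm_command(rows="0 0 0 0 0 0 0; 0 0 0 0 0 0 0; 0 0 0 0 0 0 0")

```text
time_s: 19.53
position: [0.4868, -0.3492, 0.1738]
tool_rot: [[0.989, -0.148, -0.001], [-0.148, -0.989, 0.001], [-0.001, -0.001, -1.0]]
ft_force: [-0.1, 0.4, 0.1]
grip_width: 0.0856
```

```bash
python3 - <<'E'
from h import *
m,im,s=snap("wrist","w8");print(s["time_s"],s["position"],s["ft_force"].round(1))
R=s["tool_rot"];d7=np.load("pics/w7.npz")
h=cv2.cvtColor(im,cv2.COLOR_RGB2HSV)
u,v=proj(m,s["position"]+R@[.0905,.004,s["position"][2]-.068]).astype(int);print(u,v)
o=(h[...,1]>110)&(h[...,0]>8)&(h[...,0]<35);print("orange near block",o[v-35:v+35,u-45:u+45].sum())
b=((im[...,0]>150)&(abs(im[...,0].astype(int)-im[...,2])<45)).astype(np.uint8)
n,l,st,ce=cv2.connectedComponentsWithStats(b)
k=l[v+10,u];P=np.argwhere(l==k);print("block comp",st[k],cv2.minAreaRect(P[:,::-1].astype(np.float32)))
# handle outer width: dark pixels on a row across handles
for X in(-.02,.0,.02):
    a=proj(m,s["position"]+R@[X,0,s["position"][2]-.035]);r=int(a[1]);g=im[r,:,:].max(1)<45;c=np.nonzero(g[180:320])[0]+180
    q=[R.T@(ray(m,(t,r),.035)-s["position"])*1000 for t in(c.min()-.5,c.max()+.5)];print("handles",X,c.min(),c.max(),round(q[1][1]-q[0][1],1))
print(np.array([im[v,u-38:u+40,0]]).tolist())
E
```

```text
19.5333 [ 0.48683432 -0.34915448  0.17384819] [-0.1  0.4  0.1]
254 77
orange near block 0
block comp [ 229   50   42   46 1761] ((249.5, 72.5), (45.0, 41.0), 90.0)Traceback (most recent call last):
  File "<stdin>", line 13, in <module>
    return umr_minimum(a, axis, None, out, keepdims, initial, where)
ValueError: zero-size array to reduction operation minimum which has no identity
```

```bash
python3 - <<'E'
from h import *
for f in("w7","w8"):
    d=np.load(f"pics/{f}.npz");im=d["im"]
    print(f,"block row80",im[79:82,210:300].mean(0)[:,0].astype(int).tolist())
    for r in(170,190,205):
        x=im[r,195:310].max(1)<60;c=np.nonzero(x)[0]+195;print(r,c.min() if len(c) else None,c.max() if len(c) else None,len(c))
E
```

```text
w7 block row80 [189, 191, 193, 192, 191, 190, 182, 167, 115, 100, 103, 99, 75, 55, 81, 98, 111, 163, 217, 226, 219, 215, 225, 228, 226, 202, 193, 195, 193, 191, 194, 194, 194, 192, 192, 193, 196, 197, 197, 192, 165, 125, 109, 108, 107, 107, 109, 107, 107, 106, 117, 169, 189, 192, 191, 187, 187, 190, 192, 194, 195, 196, 194, 192, 180, 133, 79, 75, 98, 104, 104, 104, 105, 119, 148, 177, 189, 191, 193, 192, 193, 191, 188, 184, 174, 187, 191, 193, 193, 194]
170 216 285 30
190 214 287 29
205 213 288 27
w8 block row80 [192, 192, 191, 190, 180, 164, 115, 103, 103, 101, 72, 52, 78, 99, 103, 105, 104, 105, 111, 153, 214, 189, 192, 196, 195, 194, 193, 192, 194, 195, 197, 198, 196, 194, 193, 193, 188, 175, 158, 137, 127, 127, 134, 142, 155, 174, 187, 188, 188, 189, 191, 193, 195, 197, 196, 196, 196, 196, 197, 190, 180, 123, 106, 103, 83, 61, 70, 95, 100, 102, 103, 105, 117, 163, 185, 192, 190, 190, 192, 194, 192, 189, 181, 168, 134, 118, 110, 96, 96, 95]
170 215 284 29
190 213 286 28
205 212 288 27
```

```bash
python3 -c "
from rig import env
print(env.close_job())"
```

```text
the job is handed in; nothing more can be done
None
```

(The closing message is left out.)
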